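# Zero the stall's counter scale

### The job

A wooden dish stands on the counter scale: zero the scale by pressing the green key down gently with the fingertips and keeping it down for at least a second, then let it come up and withdraw the hand a good hand's breadth (10 cm). Leave the red, blue and yellow keys alone, do not lean on the scale, and do not shift or pick up the dish, cup, wooden stand or tape measure.

Things in the scene. Friction and masses are not known exactly. Their poses are not given: they have to be found in the camera images.
- scale: white counter scale, fixed. Origin at table height; footprint x -165 to +150, y -120 to +120 mm about it; -x is its front, towards the robot. Level console top 45 mm above the table, x -165 to -60 mm, with four keys in a row at x = -125 mm, y = -75, -25, 25, 75 mm. Behind it a 58 mm high housing and a steel pan 190 x 220 mm centred at x = +50 mm, top 76 mm above the table
- green_key (a joint): travel of the green key (the zero key), in m: 0 released, 0.008 fully down; it is down for the scale when past 0.005. Springs back up by itself; needs about 2 N to start and 5 N fully down
- green_key_top (a point): centre of the top face of the round green key (the zero key): 30 mm across, 60 mm above the table when released, level, pressed straight down; moves with the key. Which of the four places it has varies. Next key 50 mm away
- green_mount: black round bezel, 38 mm across, 3 mm thick, of the green key; origin on the console top, 45 mm above the table, under the key's centre; axes as the scale's. Even fully down the key's top stays 4 mm above the bezel
- red_key (a joint): travel of the red key (to be left alone), in m: 0 released, 0.008 fully down; it is down for the scale when past 0.005. Springs back up by itself; needs about 2 N to start and 5 N fully down
- red_key_top (a point): centre of the top face of the round red key (to be left alone): 30 mm across, 60 mm above the table when released, level, pressed straight down; moves with the key. Which of the four places it has varies. Next key 50 mm away
- red_mount: black round bezel, 38 mm across, 3 mm thick, of the red key; origin on the console top, 45 mm above the table, under the key's centre; axes as the scale's. Even fully down the key's top stays 4 mm above the bezel
- blue_key (a joint): travel of the blue key (to be left alone), in m: 0 released, 0.008 fully down; it is down for the scale when past 0.005. Springs back up by itself; needs about 2 N to start and 5 N fully down
- blue_key_top (a point): centre of the top face of the round blue key (to be left alone): 30 mm across, 60 mm above the table when released, level, pressed straight down; moves with the key. Which of the four places it has varies. Next key 50 mm away
- blue_mount: black round bezel, 38 mm across, 3 mm thick, of the blue key; origin on the console top, 45 mm above the table, under the key's centre; axes as the scale's. Even fully down the key's top stays 4 mm above the bezel
- yellow_key (a joint): travel of the yellow key (to be left alone), in m: 0 released, 0.008 fully down; it is down for the scale when past 0.005. Springs back up by itself; needs about 2 N to start and 5 N fully down
- yellow_key_top (a point): centre of the top face of the round yellow key (to be left alone): 30 mm across, 60 mm above the table when released, level, pressed straight down; moves with the key. Which of the four places it has varies. Next key 50 mm away
- yellow_mount: black round bezel, 38 mm across, 3 mm thick, of the yellow key; origin on the console top, 45 mm above the table, under the key's centre; axes as the scale's. Even fully down the key's top stays 4 mm above the bezel
- dish: loose round dark wooden dish, 140 mm across, 22 mm high, standing on the scale's pan; origin under its centre
- cup: loose white tea cup standing upside down beside the scale, blue band, 72 mm across, 66 mm high; origin under its centre
- stump: loose dark wooden stand, round, 72 mm across, 52 mm high, beside the scale; origin under its centre
- tape: loose yellow tape measure, 70 x 40 mm, 65 mm high, standing beside the scale; origin under its centre
There are look-alikes about, which are no part of the job. Of the things like the dish, leave any that is orange; of the rest the smaller one is meant.

How it is judged:
By the outcome, as a careful person would: the job done as asked, in the order asked, and still so for the second after the job is handed in, with the robot touching nothing.
It also fails if it takes over 29 s, if anything falls off the work surface, if the arm or the gripper's body presses on something with over 40 N, if the wrist force passes 120 N, or if a joint passes its speed limit or range.

### The arm

A 6-joint arm with a two-finger parallel gripper is mounted at the origin on the work surface. World frame = base frame: x ahead of the robot, y to its left, z up, the work surface at z = 0. Lengths are in mm, angles in degrees, forces in N, time in s.
With the tool pointing down it reaches from about 300 to 850 mm from the base axis. Payload 4.2 kg.
Tool frame: the origin (TCP) lies midway between the tips of the shut fingers; the grasp point (between the pads) lies 19 mm behind it (env.hold_point_z is the z of the grasp point in the tool frame, in mm); z points along the fingers, y is the direction in which the jaws open and shut (so a half turn about z gives the same grasp; the last joint's range is limited). The gripper opens to 91 mm and grips with 3 to 60 N. Pads are 32 mm wide; open, the fingers measure 118 mm over their backs; the gripper's body (76 mm by 178 mm) begins 60 mm behind the grasp point.
Start: joints at [-1.146, 18.312, 89.639, -0, 72.044, -1.146], TCP at [575.016, 0, 213.976] pointing down, gripper open.
Joint ranges: [-177.97, 177.97], [-48.28, 115.42], [12.27, 149.76], [-77.06, 257.06], [2.81, 150.46], [-146.56, 146.56]. Speed limits (degrees/s): [147.25, 147.25, 180, 180, 180, 180].

### API

Orientations are given as [roll, pitch, yaw] about the fixed x, y, z axes, in that order (R = Rz(yaw) Ry(pitch) Rx(roll)).
In Python, from workcell import env, grab_frame, camera_params, spotter gives the robot as it stands. The module is installed in compiled form; this text tells all that it offers.
- The arm moves only by the shell command python3 -m jog 'ROWS' [FORCE]. ROWS is text: rows parted by semicolons, each of 7 numbers parted by spaces: the turn, a rotation vector about the world's x, y, z in units of 5 degrees (1.0 is 5 degrees), then the shift along the world's x, y, z in units of 25 mm (1.0 is 25 mm), then the opening, from 0 (shut) to 1 (fully open). A call has 1 to 5 rows; each row is the pose to reach, as a shift and turn from the pose commanded when the call began; what a row does not reach only later rows make up. A row lasts 1/8 s, in which the tool goes at most 62.5 mm and 10.7 degrees, less where a joint would pass 70% of its speed; a pose out of reach is approached as far as the arm can. A call with a gripper value outside its range is refused whole. The fingers move at their own pace and stop on an object; FORCE is the grip in N (left out, the last holds). Time passes only in rows, so rows that repeat a pose let the fingers close. It gives the time, the measured TCP pose, the force and the opening at its end, in the units of the state.
- env.state(): the state, without advancing time (a new reading comes with each control period).
- grab_frame(name): name is "scene" or "side" or "wrist"; returns the picture (480x640x3 uint8, red, green, blue); there is no depth.
- camera_params(name): a dict with "K" (3x3 intrinsics, pixels), "dist" ([k1, k2, p1, p2, k3] as OpenCV has them; the pictures are not rectified), "rvec" (rotation vector, rad) and "tvec" (3), from world to camera coordinates, as OpenCV has them. Camera axes: x right, y down, z forward; pixel columns grow to the right and rows downward; lengths in mm; the calibration is good to about 2 mm. A picture is of the moment at which its call begins: read the wrist's pose just before it. camera_params takes no time and is no camera call; for the wrist camera it gives the pose at the moment of the call.
- env.job_done(): hands the job in, once; it reports no verdict.
Trained networks look in the newest picture that a camera, given by its name, has taken for a name from the list of things; names that differ only in an ending like _2 or _b are one class to them, and where a whole thing is asked for, a point or a joint stands for the part that bears it (a point fixed in the world has none). Each returns a list of dicts, best first, with "conf" (0 to 1); they miss things now and then, are a little off and sometimes report something else, mostly with a low value. They report only what shows in the picture. A call takes as long as a camera call. They do not tell look-alikes from the thing itself.
- spotter.look_for(query, camera): "box" ([left, top, width, height] in pixels, round what is visible of it).
- spotter.trace(query, camera): "region" (480x640 bool, what is visible of it) and "box" ([left, top, width, height] in pixels, round what is visible of it).
The state is a dict: "time_s": time; "qpos": joint angles; "qvel": joint speeds; "effort": joint torques, N m; "ee_pos": TCP position; "ee_rot": TCP orientation; "force": force on the tool from outside, world axes, zero at the start; "torque": the same for the moment, N m; "gripper_width": finger opening in mm.
Only numpy, scipy, OpenCV 4.12 (cv2) and the standard library are available. Lean on these libraries where they do the work, as an engineer would, in place of code of your own. Each camera call takes 0.05 s, during which the arm holds its last target. There are 200 camera calls.

## Working session

There is one attempt and no reset: what is moved stays moved. The work goes in short steps, Python scripts to look and compute and a shell command to move; the robot and the scene stay as the last step left them, time stands still between calls to the robot, and variables do not carry over. Pictures are saved under pics/ and viewed, about 8 in all and at most 12, crops included, and the job is handed in when it is done.

```bash
mkdir -p pics; cat > h.py <<'E'
import numpy as np, cv2
from workcell import env, grab_frame, camera_params, spotter
def ray_z(p,uv,z):
    K=np.array(p["K"],float);d=np.array(p["dist"],float)
    R=cv2.Rodrigues(np.array(p["rvec"],float))[0];t=np.array(p["tvec"],float).ravel()
    n=cv2.undistortPoints(np.array([[uv]],float),K,d)[0,0]
    dr=R.T@np.array([n[0],n[1],1]);c=-R.T@t
    return c+dr*(z-c[2])/dr[2]
def save(img,n): cv2.imwrite("pics/"+n,img[:,:,::-1])
E
python3 - <<'E'
from h import *
print(env.state())
for c in["scene","side","wrist"]:
    p=camera_params(c); im=grab_frame(c); save(im,c+"0.png")
    for k in["green","red","blue","yellow"]:
        for r in spotter.trace(k+"_key_top",c)[:3]:
            m=r["region"]; v,u=np.nonzero(m); uv=(u.mean(),v.mean())
            print(c,k,round(r["conf"],2),r["box"],np.round(uv,1),np.round(ray_z(p,uv,58),1),im[m].mean(0).round())
E
```

```text
{'time_s': 0.0, 'qpos': array([-1.14635024e+00,  1.83509496e+01,  8.97061304e+01, -8.06173572e-04,
        7.20426638e+01, -1.14635968e+00]), 'qvel': array([ 0.00367454, -0.07478267,  0.09281715,  0.1130195 , -0.01767348,
       -0.03029397]), 'effort': array([-5.01459035e-04, -4.12465632e+01, -2.31973493e+01,  7.28826877e-02,
        4.58198413e-02, -1.41870069e-04]), 'ee_pos': array([5.74501875e+02, 1.87869518e-03, 2.13129071e+02]), 'ee_rot': array([-1.79900261e+02, -1.22920088e-03,  9.00002576e+01]), 'force': array([ 0.49357863, -0.22036179,  0.33362745]), 'torque': array([0.00230785, 0.0081574 , 0.01242135]), 'gripper_width': 91.41491232968713}
scene green 0.62 [293.4, 202.5, 22.0, 20.7] [305.5 214.8] [531.4   6.8  58. ] [ 58. 106.  66.]
scene green 0.47 [297.8, 207.2, 18.2, 17.1] [306.1 213.1] [529.6  10.4  58. ] [ 63. 126.  74.]
scene red 0.73 [352.0, 152.8, 32.3, 40.8] [370.4 174.4] [557.4 164.   58. ] [118. 122. 114.]
scene red 0.7 [288.8, 225.0, 12.2, 14.0] [292.6 232.1] [540.9 -37.7  58. ] [131.  53.  49.]
scene blue 0.64 [271.3, 243.4, 19.6, 17.0] [278.1 252. ] [551.9 -86.
[... 537 characters left out ...]
 208.6] [747.8  68.   58. ] [111.  72.  50.]
side yellow 0.67 [253.2, 248.4, 12.7, 10.5] [261. 254.] [511.6  55.9  58. ] [178. 156.  65.]
wrist green 0.85 [254.6, 199.4, 31.6, 33.4] [268.9 216.4] [526.9  14.3  58. ] [ 33. 138.  56.]
wrist red 0.7 [268.3, 247.7, 31.9, 30.5] [283.1 264.3] [538.7 -33.4  58. ] [148.  17.  10.]
wrist blue 0.84 [283.5, 291.1, 26.5, 33.6] [295.  309.7] [549.4 -82.3  58. ] [15. 42. 83.]
wrist blue 0.31 [236.0, 139.4, 41.3, 48.4] [256.1 162. ] [517.5  64.   58. ] [135. 120.  16.]
wrist yellow 0.9 [238.5, 148.0, 32.9, 32.0] [254.5 162.8] [516.   63.3  58. ] [179. 157.   3.]
wrist yellow 0.31 [267.3, 249.7, 32.8, 29.5] [282.9 264.1] [538.6 -33.2  58. ] [152.  16.   9.]
```

View pics/wrist0.png

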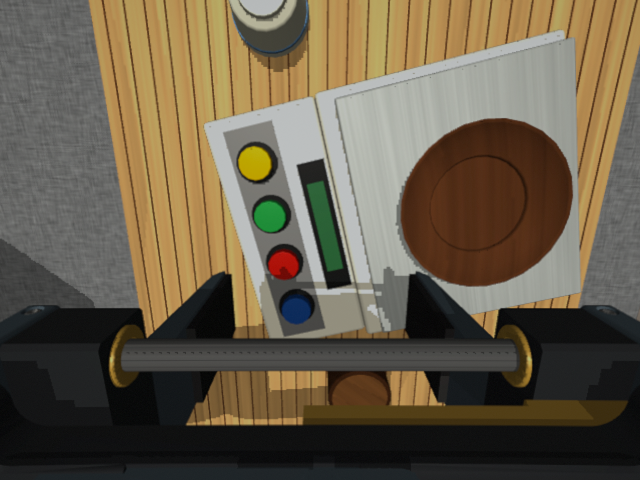

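View pics/scene0.png

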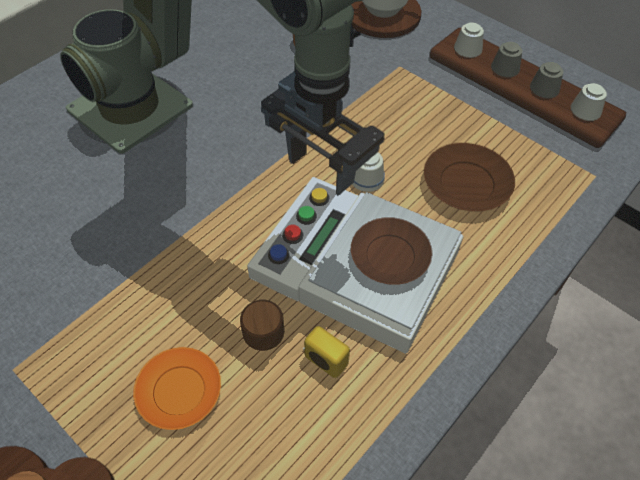

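View pics/side0.png

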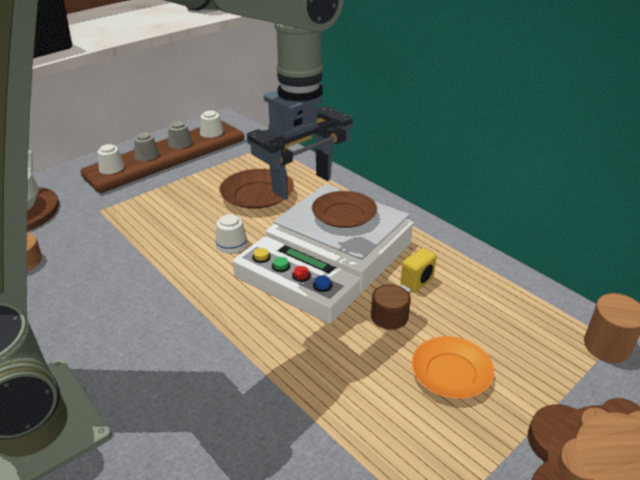

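The pictures show the scale's keys, from +y to -y: yellow, green, red, blue. In the wrist view they are at (255,163), (270,216), (283,264) and (295,310). The only green round key is at wrist (269,216), scene (306,213) and side (281,262). The only other green thing is the display window at wrist (324,225), which is rectangular. The dish on the pan is the small brown one; the large brown one and the orange one are the look-alikes. I'll shut the fingers, move closer and check the key in a crop.

```bash
python3 -m jog '0 0 0 -0.6 -0.4 -0.8 0; 0 0 0 -1.2 -0.8 -1.6 0; 0 0 0 -1.9 -1.2 -2.4 0; 0 0 0 -1.9 -1.2 -2.8 0; 0 0 0 -1.9 -1.2 -2.8 0' 10
python3 - <<'E'
from h import *
print(env.state()["ee_pos"],env.state()["gripper_width"],env.state()["force"])
c="wrist"
p=camera_params(c); im=grab_frame(c); save(im,"wrist1.png")
tip=cv2.projectPoints(np.array([env.state()["ee_pos"]]),np.array(p["rvec"]),np.array(p["tvec"]),np.array(p["K"]),np.array(p["dist"]))[0]
print("tcp px",tip)
for k in["green","red","blue","yellow"]:
    for r in spotter.trace(k+"_key_top",c)[:2]:
        m=r["region"]; v,u=np.nonzero(m); uv=(u.mean(),v.mean())
        print(k,round(r["conf"],2),r["box"],np.round(ray_z(p,uv,60),1),im[m].mean(0).round())
E
```

```text
time_s: 1.38
ee_pos: [528.1, -29.8, 143.8]
ee_rot: [180.0, -0.0, 90.0]
force: [1.1, 0.1, 0.4]
gripper_width: 44.0
[528.10992367 -29.7541868  143.79908318] 43.97938333638515 [1.114134   0.09297868 0.37450248]
tcp px [[[321.77436582 303.41069729]]]
green 0.85 [299.5, 175.8, 40.3, 40.5] [527.   14.8  60. ] [ 33. 137.  56.]
green 0.61 [311.8, 232.4, 48.6, 43.7] [537.7 -30.1  60. ] [123.  21.  15.]
red 0.83 [313.4, 238.3, 44.7, 40.5] [538.5 -33.1  60. ] [155.  19.  11.]
red 0.54 [234.3, 1.7, 405.2, 337.2] [606.6  43.1  60. ] [147. 150. 143.]
blue 0.95 [331.9, 296.0, 32.2, 36.4] [548.3 -80.5  60. ] [13. 40. 84.]
yellow 0.71 [281.4, 101.3, 40.5, 48.5] [515.7  63.1  60. ] [176. 160.  13.]
```

View pics/wrist1.png

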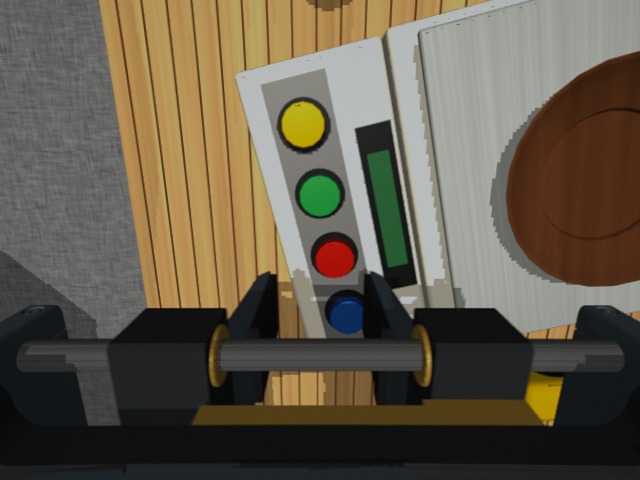

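The close view confirms it: the green key is at (320,195), between yellow at (304,125) and red at (334,258). Both wrist fixes agree on about (527, 14.6), and the spacing comes out near 50 mm. Next I move over it, finish shutting the fingers and go down to z = 70.

```bash
python3 -m jog '0 0 0 0 0.9 0 0; 0 0 0 0 1.8 0 0; 0 0 0 0 1.8 -0.6 0; 0 0 0 0 1.8 -1.2 0; 0 0 0 0 1.8 -2 0' 10
python3 -m jog '0 0 0 0 0 -0.8 0; 0 0 0 0 0 -0.96 0; 0 0 0 0 0 -0.96 0; 0 0 0 0 0 -0.96 0'
python3 - <<'E'
from h import *
print(env.state()["ee_pos"],env.state()["force"])
for c in["side","scene"]:
    im=grab_frame(c); im=im[160:320,200:400] if c=="side" else im[130:290,220:420]
    save(cv2.resize(im,(800,640))[:600],c+"2.png")
E
```

```text
time_s: 2.25
ee_pos: [527.4, 14.3, 92.8]
ee_rot: [-180.0, 0.0, 90.0]
force: [0.5, 0.1, -0.6]
gripper_width: 0.5
time_s: 2.75
ee_pos: [528.1, 14.8, 70.6]
ee_rot: [179.9, 0.0, 90.0]
force: [0.8, 0.2, -0.2]
gripper_width: 0.4
[528.07501403  14.79256371  70.57584609] [ 0.75911686  0.24993394 -0.18001136]
```

View pics/side2.png

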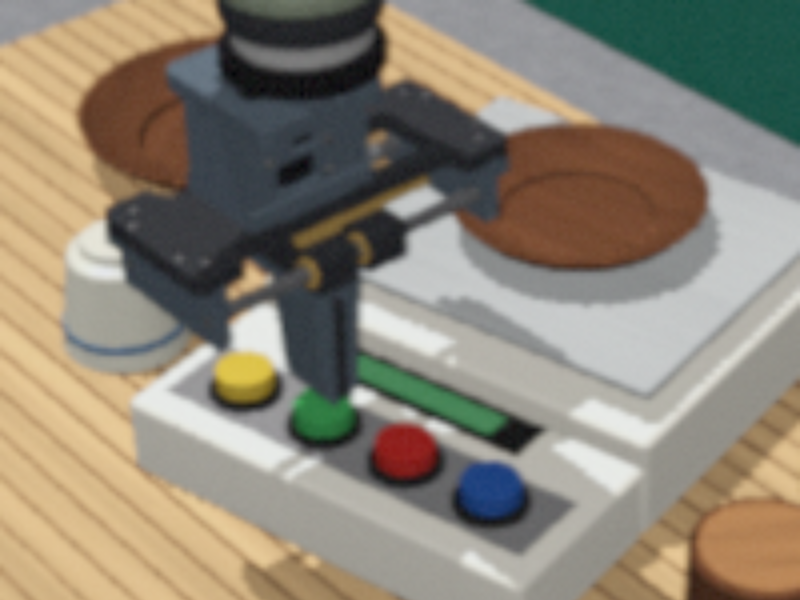

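The shut fingertips stand just above the green key at (325,410) in the crop, and the hand clears the dish. I press gently now, watching the force.

```bash
python3 -m jog '0 0 0 0 0 -0.15 0; 0 0 0 0 0 -0.3 0; 0 0 0 0 0 -0.4 0; 0 0 0 0 0 -0.45 0; 0 0 0 0 0 -0.5 0'
python3 -m jog '0 0 0 0 0 -0.05 0; 0 0 0 0 0 -0.1 0;0 0 0 0 0 -0.15 0;0 0 0 0 0 -0.15 0'
```

```text
time_s: 3.48
ee_pos: [527.3, 15.0, 57.6]
ee_rot: [-180.0, -0.0, 90.0]
force: [-0.7, 1.0, 3.2]
gripper_width: 0.5
time_s: 3.98
ee_pos: [527.3, 15.0, 53.7]
ee_rot: [-180.0, -0.0, 90.0]
force: [-2.5, 0.5, 4.1]
gripper_width: 0.2
```

```bash
python3 -m jog '0 0 0 0 0 -0.02 0; 0 0 0 0 0 -0.04 0;0 0 0 0 0 -0.04 0;0 0 0 0 0 -0.04 0;0 0 0 0 0 -0.04 0'
python3 - <<'E'
from h import *
for c in["side"]:
    im=grab_frame(c)[160:320,200:400]
    save(cv2.resize(im,(800,640))[:600],c+"3.png")
E
python3 -m jog '0 0 0 0 0 0 0;0 0 0 0 0 0 0;0 0 0 0 0 0 0;0 0 0 0 0 0 0;0 0 0 0 0 0 0'
python3 -m jog '0 0 0 0 0 0 0;0 0 0 0 0 0 0;0 0 0 0 0 0 0;0 0 0 0 0 0 0;0 0 0 0 0 0 0'
```

```text
time_s: 4.6
ee_pos: [527.3, 15.0, 52.7]
ee_rot: [-180.0, -0.0, 90.0]
force: [-2.8, 0.8, 4.8]
gripper_width: 0.4
time_s: 5.28
ee_pos: [527.4, 15.0, 52.7]
ee_rot: [-180.0, -0.0, 90.0]
force: [-4.2, 0.2, 4.8]
gripper_width: 0.7
time_s: 5.9
ee_pos: [527.6, 15.0, 52.8]
ee_rot: [180.0, 0.0, 90.0]
force: [-2.1, 0.6, 4.9]
gripper_width: 0.4
```

View pics/side3.png

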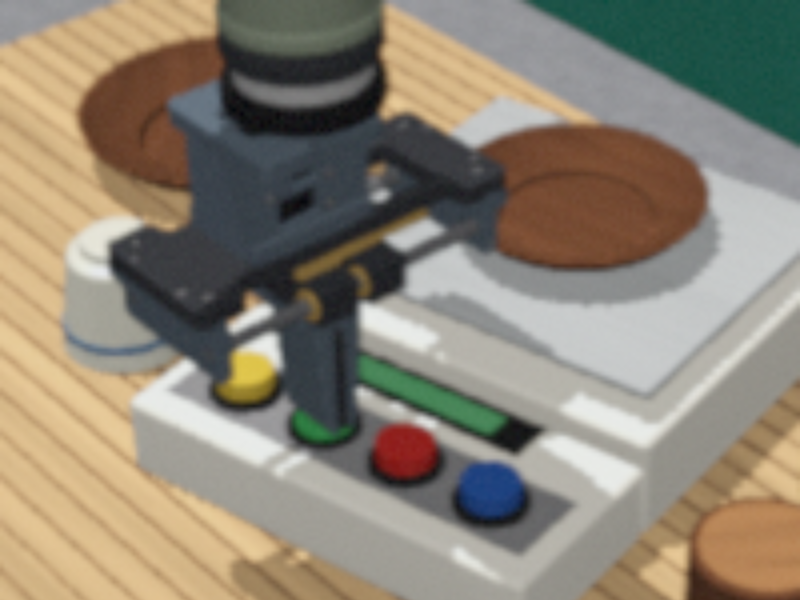

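The green key is visibly down at (325,425) in the crop, the other three are up, and the force of 4.8 N matches about 7.3 mm of travel. It has been held for over 1.3 s, so I lift slowly and then withdraw.

```bash
python3 -m jog '0 0 0 0 0 0.1 0; 0 0 0 0 0 0.25 0;0 0 0 0 0 0.5 0;0 0 0 0 0 1 0;0 0 0 0 0 2 0'
python3 -m jog '0 0 0 0 0 1.2 0; 0 0 0 0 0 2.4 0;0 0 0 0 0 3.6 0;0 0 0 0 0 4 0;0 0 0 0 0 4 0'
python3 - <<'E'
from h import *
print(env.state()["ee_pos"],env.state()["force"])
c="side"
p=camera_params(c); im=grab_frame(c)
for k in["green","red","blue","yellow"]:
    for r in spotter.trace(k+"_key_top",c)[:1]: print(k,r["conf"],r["box"])
save(cv2.resize(im[160:320,200:400],(800,640))[:600],c+"4.png")
E
```

```text
time_s: 6.52
ee_pos: [527.3, 15.0, 103.0]
ee_rot: [-179.9, 0.0, 90.0]
force: [0.9, 0.1, -0.3]
gripper_width: 0.1
time_s: 7.15
ee_pos: [527.7, 15.0, 203.1]
ee_rot: [179.9, 0.0, 90.0]
force: [0.6, 0.5, -0.7]
gripper_width: 0.3
[527.70427159  14.99306113 203.07906839] [ 0.55604726  0.51039079 -0.68889413]
green 0.43 [274.4, 254.6, 16.6, 16.9]
red 0.71 [294.5, 264.5, 18.3, 14.2]
blue 0.76 [316.0, 276.5, 14.5, 13.9]
yellow 0.54 [252.7, 251.0, 14.0, 11.1]
```

View pics/side4.png

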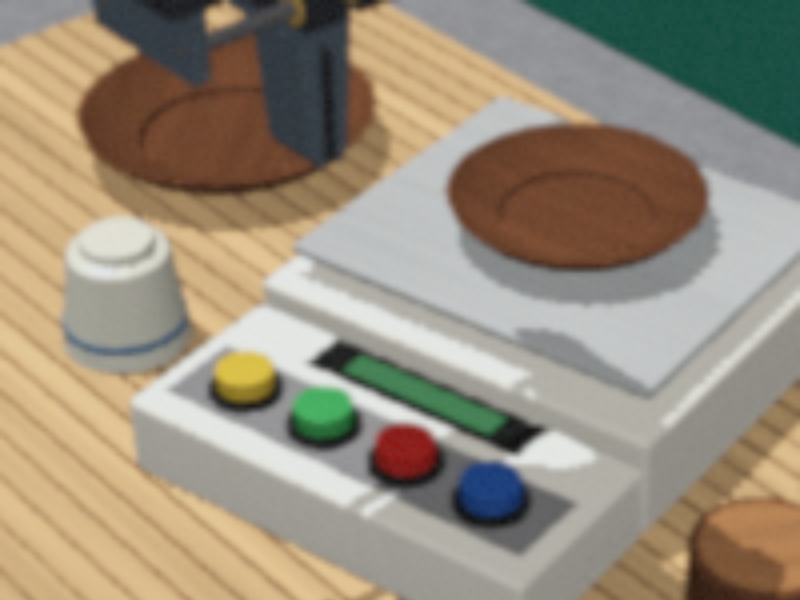

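The green key is back up at (325,412) in the crop, level with the others. The dish, cup and stand have not moved, and the hand is 143 mm above the key.

```bash
python3 -c "
from workcell import env
print(env.job_done())"
```

```text
the job is handed in; nothing more can be done
None
```

I pressed the green zero key with shut fingertips, let it come up, withdrew the hand, and handed the job in at about 7.2 s.

- **Press:** the vertical force was 4.8 N with the fingertips at z = 52.7 mm, which is about 7.3 mm of key travel. I held it there for more than 1.3 s. The sideways force reading reached about 4 N during the hold, while the TCP moved only 0.3 mm.
- **Withdrawal:** the hand ended 143 mm above the key, with force readings under 1 N.
- **Last picture (side view):** all four keys stand up, and the dish, cup and stand are where they were. The tape measure was outside that final crop, but the hand never went near it.
- **Disagreement between cameras:** the fixed cameras placed the key up to 5 mm from the wrist camera's position. I used the wrist camera's position, because two views from it agreed, and the side picture showed the fingertips over the key.

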